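# Flush the new purifier filters from the control panel

### The arm

A 6-joint arm with a two-finger parallel gripper is mounted at the origin on the work surface. World frame = base frame: x ahead of the robot, y to its left, z up, the work surface at z = 0. Lengths are in m, angles in rad, forces in N, time in s.
With the tool pointing down it reaches from about 0.225 to 0.875 m from the base axis. Payload 3.4 kg.
Tool frame: the origin (TCP) lies between the finger pads; the fingertips stand 14 mm ahead of it and the grasp point (between the pads) lies 5 mm behind it; z points along the fingers, y is the direction in which the jaws open and shut (so a half turn about z gives the same grasp; the last joint's range is limited). The gripper opens to 85 mm and grips with 20 to 120 N. Pads are 22 mm wide; open, the fingers measure 114 mm over their backs; the gripper's body (76 mm by 85 mm) begins 54 mm behind the grasp point. The pads swing forward as they close: fully open they stand 13 mm farther back than shut.
Start: joints at [-1.466, 0.276, 1.505, -0, 1.361, -0.121], TCP at [0.129, -0.56, 0.214] pointing down, gripper open.
Joint ranges: [-2.89, 2.89], [-0.75, 2.08], [0.22, 2.7], [-1.18, 4.32], [0.11, 2.71], [-2.7, 2.7]. Speed limits (rad/s): [2.57, 2.57, 3.14, 3.14, 3.14, 3.14].

### API

Orientations are given as a unit quaternion [w, x, y, z].
In Python, from rig import manip, get_image, job gives the robot as it stands. The module is installed in compiled form; this text tells all that it offers.
- The arm moves only by the tool step_arm, never from a script. Its argument "moves" is one flat list of numbers, 5 for each row, row after row: the shift along the tool's x, y, z as a fraction of full scale, then the turn about the tool's z as a fraction of full scale, then the gripper's target within -1 to 1 (shut at 1, half-way at 0, fully open at -1). In form: [dx, dy, dz, twist, hand, dx, dy, dz, twist, hand, ...]. A call has 1 to 5 rows; each row is the pose to reach, as a shift and turn from the pose commanded when the call began, along the tool's axes at that moment, turning the shorter way round; what a row does not reach only later rows make up. Full scale, the value 1, is 500 mm for a shift and pi rad for a turn. A row lasts 1/10 s, in which the tool goes at most 50 mm and 8.59 degrees, less where a joint would pass 70% of its speed; a pose out of reach is approached as far as the arm can. A call with a number of a shift or a turn outside -1 to 1 is refused whole. A call with a gripper value outside its range is refused whole. The fingers move at their own pace and stop on an object; "force" is the grip in N (left out, the last holds). Time passes only in rows, so rows that repeat a pose let the fingers close. It gives the time, the measured TCP pose, the force and the opening at its end, in the units of the state.
- manip.get_state(): the state, without advancing time (a new reading comes with each control period).
- get_image(name): name is "scene" or "top" or "wrist"; returns a dict with "frame" (384x512x3 uint8, blue, green, red), "fx", "fy", "cx", "cy" (pixels), "rvec" (rotation vector, rad) and "tvec" (3), from world to camera coordinates, as OpenCV has them; the wrist camera has in their place "T_tool_cam" (4x4, takes a point from camera to tool coordinates, whose origin is the TCP and whose axes are the flange's). Camera axes: x right, y down, z forward; pixel columns grow to the right and rows downward; lengths in m; the calibration is good to about 2 mm. A picture is of the moment at which its call begins: read the wrist's pose just before it. There is no depth.
- job.sign_off(): hands the job in, once; it reports no verdict.
The state is a dict: "clock": time; "qpos": joint angles; "qd": joint speeds; "effort": joint torques, N m; "position": TCP position; "ee_rot": TCP orientation; "contact_force": force on the tool from outside, world axes, zero at the start; "moment": the same for the moment, N m; "width": finger opening in m.
Only numpy, scipy, OpenCV 4.12 (cv2) and the standard library are available. Lean on these libraries where they do the work, as an engineer would, in place of code of your own. Each camera call takes 0.05 s, during which the arm holds its last target. There are 200 camera calls.

### The job

Start the flush on the water purifier with the fingertips: first press down the raised end of the rocker so that it tips right over, then push the square key fully in (it stays down), and last press the long bar key fully down, hold it there for two seconds or a little more, and let it come up again. Keep to that order, do not press the round key, and leave the mug, the spare filter and the brass fitting where they stand; nothing is to be picked up.

Things in the scene. Friction and masses are not known exactly. Their poses are not given: they have to be found in the camera images.
- purifier: Fixed white console, 140 (x) by 350 (y) by 50 mm high, origin at the centre of its underside, +x away from the robot, towards its three lying cartridges (65 mm high, to x +230 mm). On top, in a row along y at about -112, -37, +37 and +112 mm, stand four grey controls on black plates 100 by 56 by 3 mm; which control has which place changes.
- rocker_press (a point): Point to press on the rocker: top face of the raised end, on the centre line, 30 mm from the hinge, 10 mm in from the end; moves with it: about 31 mm above the console top when off, 19 mm when on. The rocker is a grey slab 80 mm long (console x) by 42 wide by 12 thick; its raised end is the front one (console -x).
- rocker_hinge (a point): Middle of the rocker's hinge line (parallel to the console's y), 19 mm above the console's top, inside the slab at its centre.
- rocker (a joint): Rocker angle (rad): near 0 (up to 0.06) = off, front end raised by 0.2 rad; 0.4 = on, fully tipped the other way. It moves stiffly (friction about 0.05 N m, so 2 to 4 N near the end) and stays where it is left; hard stops at both ends.
- square_key_top (a point): Centre of the top face of the square key, 30 by 30 mm, top 19 mm above the console's top when up; moves straight down with the key.
- square_key (a joint): Square key depth (m): 0 = up, 0.008 = fully in. No spring: it needs about 3 N to push and stays where it is pushed.
- bar_key_top (a point): Centre of the top face of the long bar key, 70 mm (console's x) by 20 mm, top 19 mm above the console's top when up; moves straight down with the key.
- bar_key (a joint): Bar key depth (m): 0 = up, 0.008 = fully down against its stop. Spring return: about 2 N starts it, about 4.2 N holds it fully down; it comes up by itself when let go.
- round_key_top (a point): Centre of the top face of the round key, 32 mm across, top 19 mm above the console's top. Not to be pressed.
- round_key (a joint): Round key depth (m): 0 = up, 0.008 = in. It stays where it is pushed; not to be pressed.
- mug_center (a point): White mug, 80 mm across, 90 mm high, handle at one side; point on its axis half-way up. Bystander, beside the console's +y end.
- spare_filter_center (a point): Spare filter cartridge standing upright, white, 60 mm across, 135 mm high; point half-way up on its axis. Bystander, beside the console's -y end.
- fitting_center (a point): Brass pipe fitting, 32 mm across, 32 mm high; point half-way up on its axis. Bystander, in front of the console.

How it is judged:
On the way, in this order (a step that is already met when the one before it is completed fails the run):
1. the rocker is tipped over to on (value of joint rocker above 0.32 rad), for 0.2 s.
2. the square key is pushed fully in (value of joint square_key above 0.006 m), for 0.2 s.
3. the bar key is held fully down (value of joint bar_key above 0.006 m), for 1.6 s.
4. the bar key is let up again (value of joint bar_key below 0.0015 m), for 0.2 s.
At the end, for the whole second after the job is handed in: Rocker on (beyond 0.32 of 0.4 rad), square key in (deeper than 6 of 8 mm), bar key up again (less than 1.5 mm) after being held deeper than 6 of 8 mm for at least 1.6 s, round key up (less than 2 mm), and mug, spare filter and fitting within 20 mm of where they stood (value of joint rocker above 0.32 rad and value of joint square_key above 0.006 m and value of joint bar_key below 0.0015 m and value of joint round_key below 0.002 m and distance of each of mug_center, spare_filter_center, fitting_center from where it was at the start of the episode below 0.02 m); the robot touches nothing.
It fails at once if the square key is pressed before the rocker is over (value of joint square_key above 0.003 m and value of joint rocker below 0.3 rad).
It fails at once if the bar key is pressed before the square key is in (value of joint bar_key above 0.003 m and value of joint square_key below 0.006 m).
It fails at once if the round key is pressed (value of joint round_key above 0.003 m).
It fails at once if the mug, the spare filter or the fitting is moved, knocked or lifted (distance of any of mug_center, spare_filter_center, fitting_center from where it was at the start of the episode above 0.02 m).
It also fails if it takes over 69 s, if anything falls off the work surface, if the arm or the gripper's body presses on something with over 40 N, if the wrist force passes 120 N, or if a joint passes its speed limit or range.

## Working session

There is one attempt and no reset: what is moved stays moved. The work goes in short steps, Python scripts to look and compute and a tool call to move; the robot and the scene stay as the last step left them, time stands still between calls to the robot, and variables do not carry over. Pictures are saved under pics/ and viewed, about 8 in all and at most 12, crops included, and the job is handed in when it is done.

Besides the shell and the picture viewer there is one more tool, called as name(argument=value, ...) on one line, values as JSON. step_arm: Moves the arm, as the interface text tells. Its arguments: {"type":"object","properties":{"moves":{"type":"array","items":{"type":"number","minimum":-1,"maximum":1}},"force":{"type":"number"}},"required":["moves"]}

```bash
mkdir -p pics; cat > h.py <<'E'
import numpy as np, cv2
from rig import manip, get_image, job
from scipy.spatial.transform import Rotation as R
def rot(s):
    q=s["ee_rot"]; return R.from_quat([q[1],q[2],q[3],q[0]])
def cam(n):
    s=manip.get_state(); d=get_image(n)
    K=np.array([[d["fx"],0,d["cx"]],[0,d["fy"],d["cy"]],[0,0,1]])
    if n=="wrist":
        T=np.eye(4);T[:3,:3]=rot(s).as_matrix();T[:3,3]=s["position"]
        T=T@np.array(d["T_tool_cam"]); C=T[:3,3];Rw=T[:3,:3]
    else:
        Rc=cv2.Rodrigues(np.array(d["rvec"],float))[0];Rw=Rc.T;C=-Rc.T@np.array(d["tvec"],float).ravel()
    return d["frame"],K,Rw,C
def ray(px,K,Rw,C,z):
    v=Rw@np.linalg.inv(K)@np.array([px[0],px[1],1.]); return C+v*(z-C[2])/v[2]
E
python3 - <<'E'
from h import *
import pickle
out={}
for n in("top","scene"):
    c=cam(n);out[n]=c;cv2.imwrite(f"pics/{n}0.png",cv2.resize(c[0],(768,576)));print(n,c[3],c[2].tolist(),c[1].tolist())
pickle.dump(out,open("v0.pkl","wb"))
s=manip.get_state();print(s); print(rot(s).as_matrix())
E
```

```text
top [ 0.42319423 -0.0027229   1.09291714] [[0.001083924596557817, -0.9934171092424873, 0.1145481216422576], [-0.999477497180925, 0.002624155515501103, 0.032215624109812414], [-0.03230414426081023, -0.11452318923314586, -0.992895201615682]] [[426.8345214745, 0.0, 255.449136588628], [0.0, 426.8345214745, 193.57264005106853], [0.0, 0.0, 1.0]]
scene [0.92011832 0.59521595 0.54646137] [[-0.8149985279680876, 0.31727800580643006, -0.48488355967319136], [0.579447197100816, 0.4400453401157326, -0.686003676677055], [-0.0042831275790584655, -0.8400564062453926, -0.5424821555998108]] [[374.4681084109915, 0.0, 255.87226206803786], [0.0, 374.4681084109915, 188.14418380894853], [0.0, 0.0, 1.0]]
{'clock': 0.1, 'qpos': array([-1.46602499e+00,  2.76521319e-01,  1.50597980e+00,  1.10768491e-05,
        1.36073943e+00, -1.21015943e-01]), 'qd': array([-0.0004281 , -0.00155764, -0.0012556 ,  0.0007073 , -0.00171257,
       -0.00031011]), 'effort': array([ 1.75648849e-03, -4.17700446e+01, -2.46404403e+01, -2.33321407e-04,
        5.71538534e-03,  1.41873670e-05]), 'position': array([ 0.12866466, -0.55990749,  0.21344286]), 'ee_rot': array([-8.23875108e-04,  9.93634072e-01,  1.12652798e-01,  1.21078200e-05]), 'contact_force': array([ 0.80598955, -0.77505338, -0.32031899]), 'moment': array([0.01521701, 0.0683825 , 0.03740778]), 'width': 0.08536670195386728}
[[ 9.74618694e-01  2.23871337e-01 -1.61562188e-04]
 [ 2.23871298e-01 -9.74617336e-01  1.63998872e-03]
 [ 2.09685158e-04 -1.63453280e-03 -9.99998642e-01]]
```

View pics/top0.png

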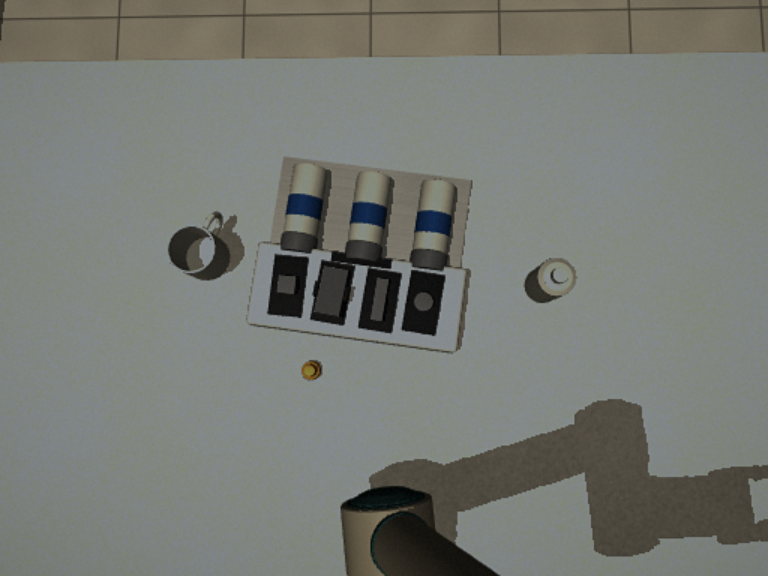

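View pics/scene0.png

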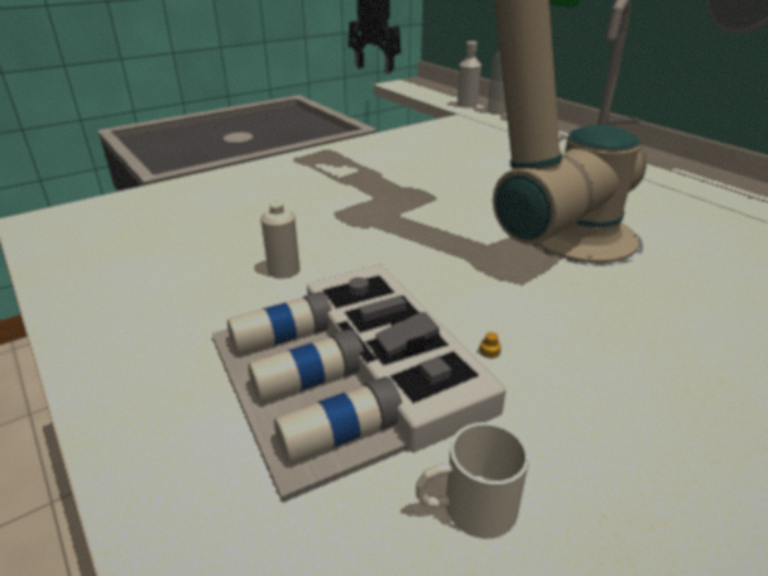

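The top view shows, from +y to −y: square key (287,284), rocker (333,291), bar (379,299) and round key (424,301). The fitting is in front at (311,370), the mug on the left and the filter on the right. Next I'll measure the plates.

```bash
python3 - <<'E'
from h import *
import pickle
f,K,Rw,C=pickle.load(open("v0.pkl","rb"))["top"]
g=cv2.cvtColor(f,cv2.COLOR_BGR2GRAY)
m=np.zeros_like(g);roi=(slice(160,240),slice(160,315));m[roi]=(g[roi]<45)*255
m2=cv2.dilate(m,None)*0+m
cs,_=cv2.findContours(cv2.morphologyEx(m,cv2.MORPH_CLOSE,np.ones((3,3))),cv2.RETR_EXTERNAL,cv2.CHAIN_APPROX_NONE)
for c in cs:
    if cv2.contourArea(c)>200:
        P=np.array([ray(p[0],K,Rw,C,.053)[:2] for p in c],np.float32)
        r=cv2.minAreaRect(P);print(np.round(r[0],4),np.round(r[1],4),round(r[2],2),cv2.contourArea(c))
for n,p,z in[("sq",(287,284),.069),("rock",(333,291),.072),("bar",(379,299),.069),("round",(424,301),.069),("fit",(311,370),.032)]:
    print(n,ray(((p[0]+.5)/1.5-.5,(p[1]+.5)/1.5-.5),K,Rw,C,z))
crop=f[150:250,150:330];cv2.imwrite("pics/crop.png",cv2.resize(crop,None,fx=4,fy=4,interpolation=cv2.INTER_CUBIC))
E
```

```text
[0.5524 0.1884] [0.0563 0.1001] 83.86 850.5
[ 0.5414 -0.038 ] [0.0649 0.1371] 82.91 985.0
[0.5584 0.0741] [0.1383 0.1478] 80.82 2046.0
sq [0.55251546 0.18685302 0.069     ]
rock [0.540556   0.11162496 0.072     ]
bar [0.52775266 0.03760431 0.069     ]
round [ 0.52436761 -0.03465268  0.069     ]
fit [0.41393467 0.15121622 0.032     ]
```

View pics/crop.png

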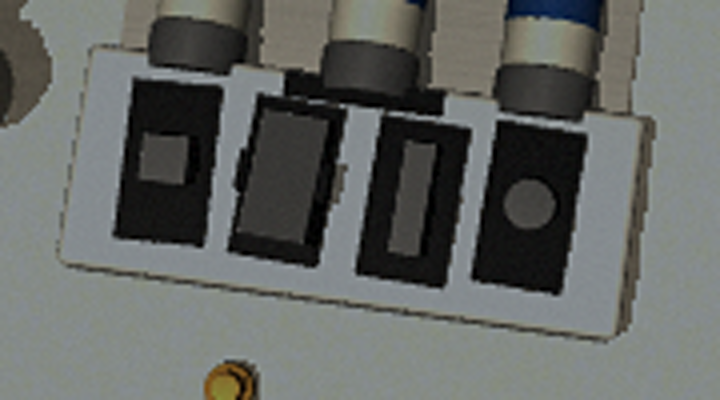

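The square plate measures 56×100 mm, so the scale holds. Console yaw is about −7°, and the controls from +y are square, rocker, bar, round. I'll move over the console, shut the fingers and turn into line with it.

step_arm(moves=[0.35, -0.355, 0, 0.111, 1, 0.35, -0.355, 0, 0.111, 1, 0.35, -0.355, 0, 0.111, 1, 0.35, -0.355, 0, 0.111, 1, 0.35, -0.355, 0, 0.111, 1], force=40)

```text
clock: 0.6
position: [0.2601, -0.3462, 0.2139]
ee_rot: [-0.0, 0.998, -0.062, 0.0]
contact_force: [1.0, 0.2, -0.1]
width: 0.0121
```

```bash
cat >> h.py <<'E'
def to(p):
    s=manip.get_state(); r=rot(s).as_matrix(); print("pos",np.round(s["position"],4),"yaw",np.degrees(np.arctan2(r[1,0],r[0,0])).round(2),"tilt",np.round(r[2],4),"F",np.round(s["contact_force"],2),"w",round(s["width"],4),"t",s["clock"]); print("frac",np.round(r.T@(np.array(p)-s["position"])/.5,4))
E
python3 -c "
from h import *
to([.49,.08,.214])"
```

```text
pos [ 0.2601 -0.3462  0.2139] yaw -7.09 tilt [ 0.e+00 -6.e-04 -1.e+00] F [ 0.95  0.18 -0.06] w 0.0121 t 0.6
frac [ 3.511e-01 -9.027e-01  3.000e-04]
```

step_arm(moves=[0.35, -0.9, 0, 0, 1, 0.35, -0.9, 0, 0, 1, 0.35, -0.9, 0, 0, 1, 0.35, -0.9, 0, 0, 1, 0.35, -0.9, 0, 0, 1])

```text
clock: 1.1
position: [0.3783, -0.1262, 0.2141]
ee_rot: [0.0, 0.998, -0.062, 0.0]
contact_force: [2.0, -0.6, 0.4]
width: 0.0004
```

```bash
python3 -c "
from h import *
to([.48,.08,.214])"
```

```text
pos [ 0.3783 -0.1262  0.2141] yaw -7.06 tilt [ 3.e-04  3.e-04 -1.e+00] F [ 1.97 -0.56  0.38] w 0.0004 t 1.1
frac [ 1.511e-01 -4.342e-01  2.000e-04]
```

step_arm(moves=[0.14, -0.42, 0, 0, 1, 0.14, -0.42, 0, 0, 1, 0.14, -0.42, 0, 0, 1, 0.14, -0.42, 0, 0, 1, 0.14, -0.42, 0, 0, 1])

```text
clock: 1.6
position: [0.4744, 0.0756, 0.2138]
ee_rot: [-0.001, 0.998, -0.06, 0.0]
contact_force: [-0.3, -0.5, 0.8]
width: -0.0002
```

step_arm(moves=[0, 0, 0, 0, 1, 0, 0, 0, 0, 1, 0, 0, 0, 0, 1])

```text
clock: 1.9
position: [0.4725, 0.0707, 0.2139]
ee_rot: [0.0, 0.998, -0.062, -0.001]
contact_force: [-0.2, 0.1, -0.1]
width: 0.0002
```

```bash
python3 -c "
from h import *
import pickle
c=cam('wrist');pickle.dump(c,open('w1.pkl','wb'));print(c[3])
to([.513,.117,.12]);cv2.imwrite('pics/w1.png',cv2.resize(c[0],(768,576)))"
```

```text
[0.55186408 0.06146878 0.37189646]
pos [0.4726 0.0706 0.2141] yaw -7.13 tilt [-5.e-04  7.e-04 -1.e+00] F [0.23 0.45 0.28] w -0.0002 t 1.95
frac [ 0.0687 -0.1023  0.188 ]
```

View pics/w1.png

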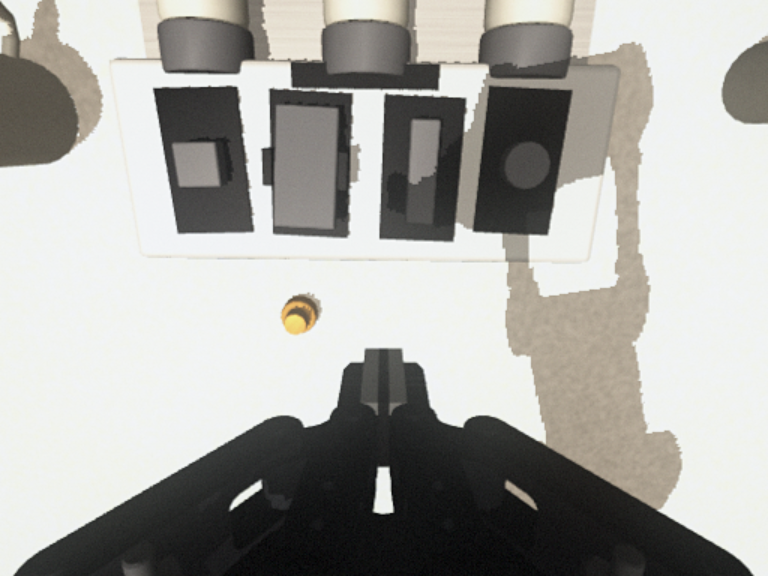

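The wrist view is in line with the console. The square key top is at (196,164), the rocker front edge runs (273,228) to (335,229), the bar centre is at (422,171), the round key at (527,165) and the fitting at (299,316).

```bash
python3 -c "
from h import *
import pickle
f,K,Rw,C=pickle.load(open('w1.pkl','rb'))
q=lambda u,v,z:np.round(ray(((u+.5)/1.5-.5,(v+.5)/1.5-.5),K,Rw,C,z),4)
for n,u,v,z in [('sq',196,164,.069),('bar',422,171,.069),('barback',425,119,.069),('barfront',419.5,223.5,.069),('round',527,165,.069),('rockfront',304,228.5,.083),('rockback',307.5,105,.067),('fit',295,325,.032),('platesqc',(156+238+252+178)/4,(88+87+231+233)/4,.053),('plrd',(490+571+548+474)/4,(87+90+235+232)/4,.053)]: print(n,q(u,v,z))
"
```

```text
sq [0.5523 0.1875 0.069 ]
bar [0.529  0.0374 0.069 ]
barback [0.5615 0.0323 0.069 ]
barfront [0.4937 0.0426 0.069 ]
round [ 0.5242 -0.033   0.069 ]
rockfront [0.5026 0.1206 0.083 ]
rockback [0.5794 0.1071 0.067 ]
fit [0.4133 0.1535 0.032 ]
platesqc [0.5543 0.1865 0.053 ]
plrd [ 0.526  -0.0337  0.053 ]
```

step_arm(moves=[0.064, -0.1055, 0, 0, 1, 0.064, -0.1055, 0.08, 0, 1, 0.064, -0.1055, 0.19, 0, 1, 0.064, -0.1055, 0.19, 0, 1, 0.064, -0.1055, 0.19, 0, 1])

```text
clock: 2.45
position: [0.5104, 0.119, 0.1187]
ee_rot: [0.0, 0.998, -0.062, -0.002]
contact_force: [0.3, 0.4, 0.9]
width: 0.0002
```

step_arm(moves=[0, 0, 0, 0, 1, 0, 0, 0, 0, 1])

```text
clock: 2.65
position: [0.5134, 0.1198, 0.1218]
ee_rot: [-0.0, 0.998, -0.062, 0.003]
contact_force: [-0.3, 0.0, -0.3]
width: -0.0001
```

```bash
python3 -c "
from h import *
import pickle
c=cam('scene')
to([.511,.119,.085]);cv2.imwrite('pics/s1.png',cv2.resize(c[0][120:360,120:400],None,fx=2.8,fy=2.5))"
```

```text
pos [0.5132 0.1198 0.1216] yaw -7.08 tilt [ 4.7e-03 -9.0e-04 -1.0e+00] F [-0.6   0.23  0.69] w -0.0001 t 2.7
frac [-0.0044  0.0023  0.0731]
```

View pics/s1.png

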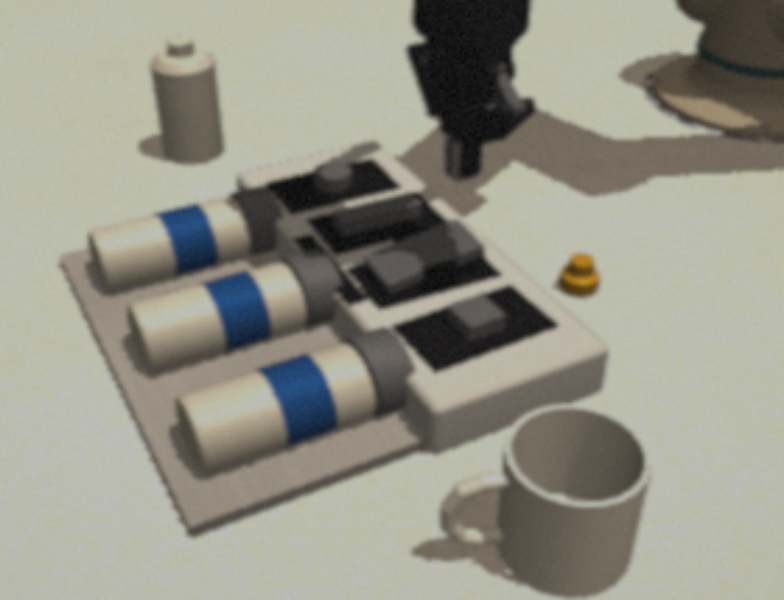

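The shut fingertips at (462,170) stand above the rocker's raised front end at (460,240). I'll press down in stages.

step_arm(moves=[-0.004, 0.002, 0.04, 0, 1, -0.004, 0.002, 0.046, 0, 1, -0.004, 0.002, 0.052, 0, 1, -0.004, 0.002, 0.058, 0, 1, -0.004, 0.002, 0.064, 0, 1])

```text
clock: 3.2
position: [0.51, 0.1195, 0.0877]
ee_rot: [-0.0, 0.998, -0.061, 0.001]
contact_force: [0.1, -0.2, 0.7]
width: 0.0004
```

step_arm(moves=[0, 0, 0.005, 0, 1, 0, 0, 0.01, 0, 1, 0, 0, 0.01, 0, 1])

```text
clock: 3.5
position: [0.5091, 0.1193, 0.0818]
ee_rot: [0.0, 0.998, -0.061, -0.0]
contact_force: [1.1, -0.0, 0.4]
width: -0.0001
```

```bash
python3 -c "
from h import *
to([.511,.119,.083])"
```

```text
pos [0.5091 0.1193 0.0818] yaw -7.04 tilt [-7.e-04  3.e-04 -1.e+00] F [ 1.14 -0.04  0.38] w -0.0001 t 3.5
frac [ 0.0038  0.0002 -0.0024]
```

```bash
python3 -c "
from h import *
c=cam('scene');d=cam('wrist')
a=cv2.resize(c[0][170:280,210:330],(480,440),interpolation=2);b=d[0][40:240,80:320];b=cv2.resize(b,None,fx=1.3,fy=2.2)[:440]
cv2.imwrite('pics/s2.png',np.hstack([a,b]))"
```

```text
(no output)
```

View pics/s2.png

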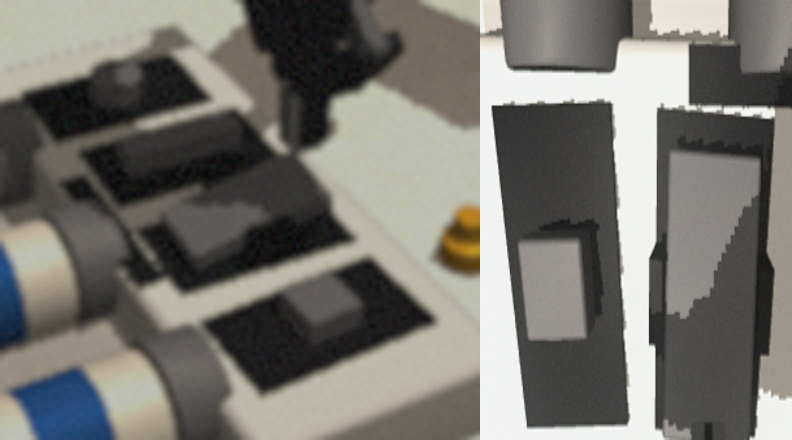

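```bash
python3 -c "
from h import *
s=manip.get_state();p=s['position']
c=cam('scene');d=cam('wrist')
def pj(X,c):
    v=c[2].T@(np.array(X)-c[3]);v=c[1]@v;return v[:2]/v[2]
def draw(c,n):
    o=np.array([0,0,0]);im=cv2.resize(c[0],None,fx=4,fy=4,interpolation=2)
    for X,col in(((p[0],p[1],p[2]-.014),(0,0,255)),((.5125,.119,.081),(0,255,0)),((.5125,.119,.069),(255,255,0)),((.509,.119,.05),(255,0,255))):
        u=pj(X,c);print(n,X,u);cv2.circle(im,tuple(int(4*a+2) for a in u),3,col,-1)
    u=[int(4*a) for a in pj(p,c)];return im[max(u[1]-250,0):,max(u[0]-200,0):][:440,:400]
A=[draw(c,'s'),draw(d,'w')];A=[cv2.copyMakeBorder(a,0,440-a.shape[0],0,400-a.shape[1],0) for a in A]
cv2.imwrite('pics/s3.png',np.hstack(A));print(p)"
```

```text
s (np.float64(0.5093934055343067), np.float64(0.11938887283473665), np.float64(0.06813206730548975)) [285.00338587 217.77702985]
s (0.5125, 0.119, 0.081) [283.95598669 213.27246376]
s (0.5125, 0.119, 0.069) [283.74717479 217.88256572]
s (0.509, 0.119, 0.05) [284.70778718 224.42569321]
w (np.float64(0.5093934055343067), np.float64(0.11938887283473665), np.float64(0.06813206730548975)) [255.8117519  223.01941347]
w (0.5125, 0.119, 0.081) [255.87671606 227.30438933]
w (0.5125, 0.119, 0.069) [255.82647893 219.14442472]
w (0.509, 0.119, 0.05) [256.36025988 212.63603059]
[0.50939341 0.11938887 0.08213207]
```

View pics/s3.png

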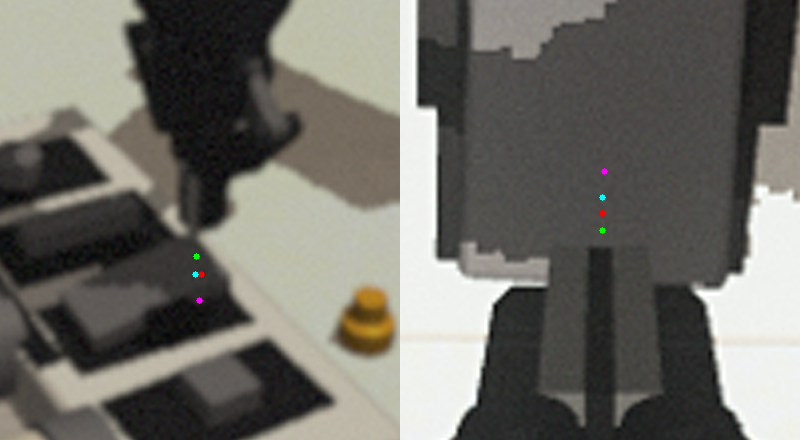

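The pictures suggest the real tip sits somewhat higher than 14 mm ahead of the TCP, and there is no contact force yet. I'll go down gently and watch the force.

step_arm(moves=[0.003, 0, 0.004, 0, 1, 0.003, 0, 0.008, 0, 1, 0.003, 0, 0.008, 0, 1])

```text
clock: 4.0
position: [0.5107, 0.1192, 0.0778]
ee_rot: [0.0, 0.998, -0.061, -0.0]
contact_force: [-0.4, -0.9, 0.5]
width: -0.0001
```

step_arm(moves=[0, 0, 0.004, 0, 1, 0, 0, 0.008, 0, 1, 0, 0, 0.008, 0, 1])

```text
clock: 4.3
position: [0.5106, 0.1192, 0.0738]
ee_rot: [0.0, 0.998, -0.061, -0.0]
contact_force: [0.4, -0.1, 0.7]
width: 0.0001
```

step_arm(moves=[0, 0, 0.004, 0, 1, 0, 0, 0.008, 0, 1, 0, 0, 0.008, 0, 1])

```text
clock: 4.6
position: [0.5106, 0.1192, 0.0699]
ee_rot: [0.0, 0.998, -0.061, -0.0]
contact_force: [0.6, 0.3, -0.1]
width: -0.0001
```

```bash
python3 -c "
from h import *
c=cam('scene');d=cam('wrist')
a=cv2.resize(c[0][165:265,230:330],(440,440),interpolation=2);a=np.clip(a*1.6,0,255).astype(np.uint8);b=cv2.resize(d[0][120:300,180:325],(350,440),interpolation=2);b=np.clip(b*1.3,0,255).astype(np.uint8)
cv2.imwrite('pics/s4.png',np.hstack([a,b]));to([.511,.119,.083])"
```

```text
pos [0.5108 0.1192 0.0701] yaw -7.04 tilt [-2.e-04  1.e-04 -1.e+00] F [0.09 0.41 0.28] w 0.0003 t 4.7
frac [ 0.0004  0.0003 -0.0258]
```

View pics/s4.png

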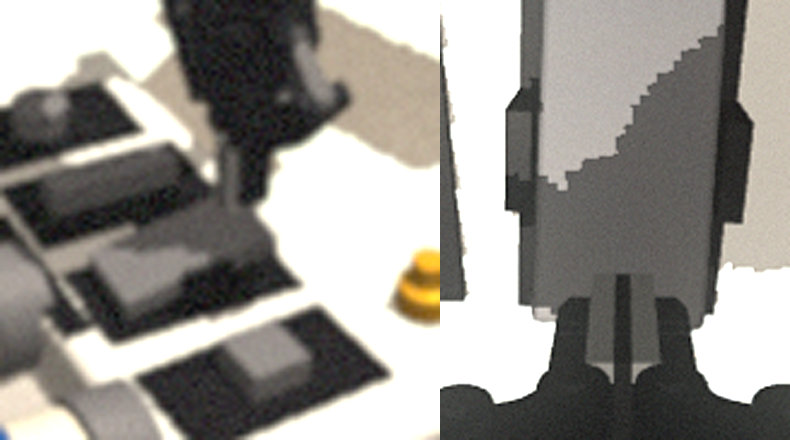

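The fingertips (scene crop 228,205) are still just above the rocker's front end, so the true tip stands about 28 mm higher than stated. I'll keep descending by force.

step_arm(moves=[0, 0, 0.004, 0, 1, 0, 0, 0.008, 0, 1, 0, 0, 0.008, 0, 1])

```text
clock: 5.0
position: [0.5106, 0.1192, 0.0659]
ee_rot: [0.0, 0.998, -0.061, -0.0]
contact_force: [-0.5, -0.2, 0.6]
width: 0.0001
```

step_arm(moves=[0, 0, 0.004, 0, 1, 0, 0, 0.008, 0, 1, 0, 0, 0.008, 0, 1])

```text
clock: 5.3
position: [0.5106, 0.1192, 0.0619]
ee_rot: [0.0, 0.998, -0.061, -0.0]
contact_force: [0.4, -1.1, 0.2]
width: 0.0004
```

step_arm(moves=[0, 0, 0.003, 0, 1, 0, 0, 0.006, 0, 1, 0, 0, 0.006, 0, 1])

```text
clock: 5.6
position: [0.5109, 0.1192, 0.059]
ee_rot: [0.0, 0.998, -0.061, -0.0]
contact_force: [0.5, -0.1, 0.5]
width: 0.0002
```

```bash
python3 -c "
from h import *
c=cam('scene');d=cam('wrist')
to([.511,.119,.083])
p=manip.get_state()['position']; dz=p[2]-.0701; C=d[3]-[0,0,dz]
def v(px,c): r=c[2]@np.linalg.inv(c[1])@[px[0],px[1],1]; return r/np.linalg.norm(r)
a=v((281.8,211.6),c);b=v((255.4,232.5),d)
A=np.stack([a,-b],1);t=np.linalg.lstsq(A,C-c[3],rcond=None)[0]
print('tip at z.0701:',c[3]+a*t[0],C+b*t[1], 'wrist K',d[1][0,0],'cam',C)
for z in(.056,.07,.084): print(z,ray((281.8,211.6),c[1],c[2],c[3],z),ray((255.4,232.5),d[1],d[2],C,z))
e=cv2.resize(c[0][165:265,230:330],(440,440),interpolation=2);e=np.clip(e*1.6,0,255).astype(np.uint8);b=cv2.resize(d[0][120:300,180:325],(350,440),interpolation=2);b=np.clip(b*1.3,0,255).astype(np.uint8)
cv2.imwrite('pics/s5.png',np.hstack([e,b]))"
```

```text
pos [0.5111 0.1191 0.0591] yaw -7.04 tilt [ 4.e-04  1.e-04 -1.e+00] F [-0.63 -0.24 -0.49] w 0.0002 t 5.7
frac [-0.0001  0.0003 -0.0479]
tip at z.0701: [0.51838651 0.1188447  0.08774995] [0.51974586 0.11837874 0.08704335] wrist K 290.21234689026426 cam [0.59018367 0.10987081 0.2281612 ]
0.056 [0.49058044 0.08587241 0.056     ] [0.50425083 0.12025033 0.056     ]
0.07 [0.5028414 0.1004114 0.07     ] [0.51123881 0.11940628 0.07      ]
0.084 [0.51510237 0.11495038 0.084     ] [0.5182268  0.11856222 0.084     ]
```

View pics/s5.png

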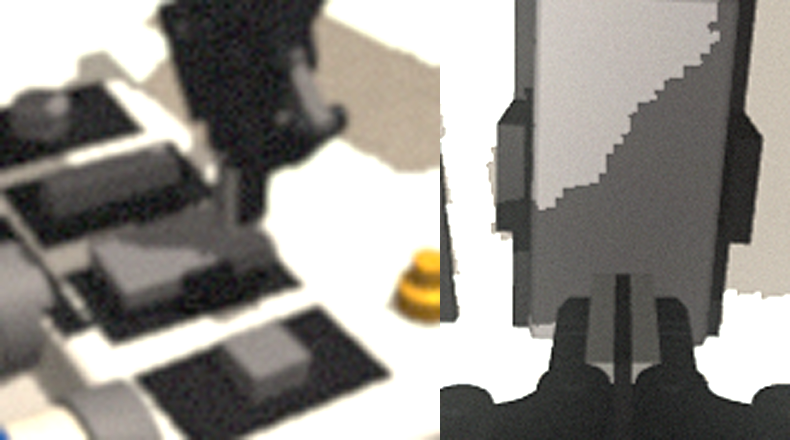

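Triangulation puts the tip at about TCP z +17 mm, and the rocker has started to tip: its back end is lower at (90,240) than before. I'll continue to the stop.

step_arm(moves=[0, 0, 0.003, 0, 1, 0, 0, 0.006, 0, 1, 0, 0, 0.006, 0, 1])

```text
clock: 6.0
position: [0.5107, 0.1192, 0.056]
ee_rot: [0.0, 0.998, -0.061, -0.0]
contact_force: [-0.7, -0.1, 0.9]
width: 0.0001
```

step_arm(moves=[0, 0, 0.003, 0, 1, 0, 0, 0.006, 0, 1, 0, 0, 0.006, 0, 1])

```text
clock: 6.3
position: [0.5104, 0.1193, 0.0532]
ee_rot: [0.0, 0.998, -0.061, -0.0]
contact_force: [-2.3, 0.4, 4.0]
width: -0.0001
```

step_arm(moves=[0, 0, 0.003, 0, 1, 0, 0, 0.006, 0, 1, 0, 0, 0.006, 0, 1])

```text
clock: 6.6
position: [0.5105, 0.1193, 0.0527]
ee_rot: [-0.0, 0.998, -0.061, 0.0]
contact_force: [-6.7, 0.2, 21.8]
width: -0.0003
```

There is a hard stop, and the reaction tilts to −x, as it would on a rocker tipped to on. I'll rise and go over the square key.

step_arm(moves=[0, 0, -0.08, 0, 1, 0, 0, -0.08, 0, 1, 0.066, -0.146, -0.08, 0, 1, 0.066, -0.146, -0.08, 0, 1, 0.066, -0.146, -0.08, 0, 1])

```text
clock: 7.1
position: [0.5557, 0.1905, 0.0897]
ee_rot: [-0.001, 0.998, -0.06, 0.002]
contact_force: [0.0, -0.1, -0.3]
width: 0.0001
```

step_arm(moves=[0, 0, 0, 0, 1, 0, 0, 0, 0, 1])

```text
clock: 7.3
position: [0.5517, 0.1868, 0.0894]
ee_rot: [0.001, 0.998, -0.061, -0.001]
contact_force: [-0.2, 0.2, 0.5]
width: 0.0
```

```bash
python3 -c "
from h import *
c=cam('scene');d=cam('wrist')
to([.5523,.1875,.085])
e=cv2.resize(c[0][165:275,230:340],(440,440),interpolation=2);e=np.clip(e*1.6,0,255).astype(np.uint8);b=cv2.resize(d[0][80:300,170:370],(350,440),interpolation=2);b=np.clip(b*1.3,0,255).astype(np.uint8)
cv2.imwrite('pics/s6.png',np.hstack([e,b]))"
```

```text
pos [0.5519 0.1867 0.0898] yaw -7.09 tilt [-8.e-04  7.e-04 -1.e+00] F [-0.17  0.27 -0.43] w -0.0001 t 7.4
frac [ 0.0007 -0.0017  0.0096]
```

View pics/s6.png

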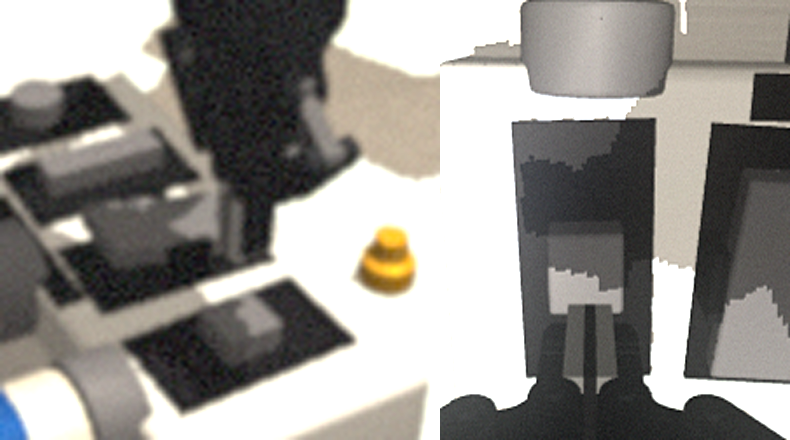

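The rocker's back end now stands raised (scene 100,205) and its front is low, so it is over. The fingertips are centred on the square key, so I'll press it.

step_arm(moves=[0.006, -0.001, 0.03, 0, 1, 0.006, -0.001, 0.06, 0, 1, 0.006, -0.001, 0.07, 0, 1, 0.006, -0.001, 0.072, 0, 1, 0.006, -0.001, 0.074, 0, 1])

```text
clock: 7.9
position: [0.5559, 0.1874, 0.0536]
ee_rot: [-0.0, 0.998, -0.062, 0.0]
contact_force: [0.5, -0.1, 0.6]
width: -0.0001
```

step_arm(moves=[0, 0, 0.003, 0, 1, 0, 0, 0.006, 0, 1, 0, 0, 0.006, 0, 1])

```text
clock: 8.2
position: [0.5562, 0.1877, 0.0507]
ee_rot: [-0.0, 0.998, -0.061, 0.001]
contact_force: [1.2, -0.8, 2.5]
width: -0.0001
```

step_arm(moves=[0, 0, 0.003, 0, 1, 0, 0, 0.006, 0, 1, 0, 0, 0.006, 0, 1])

```text
clock: 8.5
position: [0.5562, 0.1878, 0.0473]
ee_rot: [-0.0, 0.998, -0.061, 0.001]
contact_force: [0.6, -0.3, 2.6]
width: 0.0001
```

step_arm(moves=[0, 0, 0.003, 0, 1, 0, 0, 0.006, 0, 1, 0, 0, 0.006, 0, 1])

```text
clock: 8.8
position: [0.5559, 0.1878, 0.044]
ee_rot: [-0.0, 0.998, -0.061, 0.0]
contact_force: [1.3, -0.1, 1.4]
width: 0.0002
```

step_arm(moves=[0, 0, 0.002, 0, 1, 0, 0, 0.004, 0, 1, 0, 0, 0.004, 0, 1])

```text
clock: 9.1
position: [0.556, 0.1878, 0.0437]
ee_rot: [-0.0, 0.998, -0.061, 0.001]
contact_force: [-0.8, -0.3, 11.3]
width: -0.0004
```

step_arm(moves=[0, 0, 0.002, 0, 1, 0, 0, 0.003, 0, 1, 0, 0, 0.003, 0, 1])

```text
clock: 9.4
position: [0.556, 0.1878, 0.0436]
ee_rot: [-0.0, 0.998, -0.061, 0.001]
contact_force: [-3.3, -0.6, 19.1]
width: -0.0003
```

The square key is at its stop. Now I'll go over to the bar key.

step_arm(moves=[0, 0, -0.1, 0, 1, 0, 0, -0.11, 0, 1, -0.016, 0.1, -0.11, 0, 1, -0.016, 0.2, -0.11, 0, 1, -0.016, 0.305, -0.11, 0, 1])

```text
clock: 9.9
position: [0.5278, 0.0397, 0.0951]
ee_rot: [-0.0, 0.998, -0.06, -0.001]
contact_force: [0.9, -0.7, 0.8]
width: -0.0
```

step_arm(moves=[0, 0, 0, 0, 1, 0, 0, 0, 0, 1, 0, 0, 0, 0, 1])

```text
clock: 10.2
position: [0.5291, 0.0414, 0.0953]
ee_rot: [-0.0, 0.998, -0.061, -0.0]
contact_force: [0.9, 0.6, -0.7]
width: -0.0003
```

```bash
python3 -c "
from h import *
c=cam('scene');d=cam('wrist')
to([.530,.0374,.055])
e=cv2.resize(c[0][165:275,230:340],(440,440),interpolation=2);e=np.clip(e*1.6,0,255).astype(np.uint8);b=cv2.resize(d[0][80:300,170:370],(350,440),interpolation=2);b=np.clip(b*1.3,0,255).astype(np.uint8)
cv2.imwrite('pics/s7.png',np.hstack([e,b]))"
```

```text
pos [0.5293 0.0419 0.0954] yaw -6.94 tilt [-6.e-04 -4.e-04 -1.e+00] F [-0.57  0.65  0.87] w 0.0001 t 10.3
frac [0.0026 0.0088 0.0808]
```

View pics/s7.png

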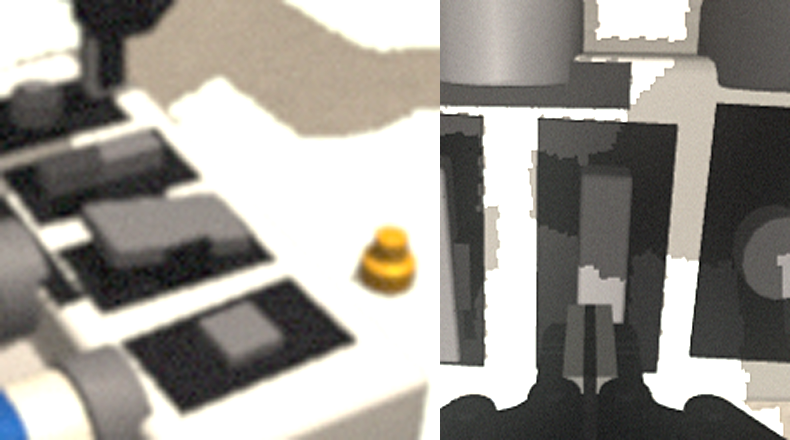

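The rocker is over with its back end high, and the square key sits flat and low. The bar centre (604) is about 4 mm to the +tool-y side of the tip (590). I'll correct that and press.

step_arm(moves=[0.003, 0.009, 0.03, 0, 1, 0.003, 0.009, 0.06, 0, 1, 0.003, 0.009, 0.08, 0, 1, 0.003, 0.009, 0.082, 0, 1, 0.003, 0.009, 0.084, 0, 1])

```text
clock: 10.8
position: [0.5305, 0.0365, 0.0536]
ee_rot: [-0.0, 0.998, -0.061, -0.0]
contact_force: [0.3, 0.5, -0.5]
width: 0.0001
```

step_arm(moves=[0, 0, 0.004, 0, 1, 0, 0, 0.008, 0, 1, 0, 0, 0.012, 0, 1, 0, 0, 0.016, 0, 1, 0, 0, 0.019, 0, 1])

```text
clock: 11.3
position: [0.531, 0.036, 0.0446]
ee_rot: [-0.0, 0.998, -0.062, 0.001]
contact_force: [0.7, 1.9, 3.9]
width: 0.0002
```

step_arm(moves=[0, 0, 0.002, 0, 1, 0, 0, 0.003, 0, 1, 0, 0, 0.003, 0, 1])

```text
clock: 11.6
position: [0.531, 0.036, 0.0439]
ee_rot: [-0.0, 0.998, -0.062, 0.001]
contact_force: [-0.5, 2.2, 9.6]
width: -0.0001
```

It is at the stop with 9.6 N. Now I'll hold.

step_arm(moves=[0, 0, 0.001, 0, 1, 0, 0, 0.001, 0, 1, 0, 0, 0.001, 0, 1, 0, 0, 0.001, 0, 1, 0, 0, 0.001, 0, 1])

```text
clock: 12.1
position: [0.5311, 0.036, 0.0438]
ee_rot: [-0.0, 0.998, -0.062, 0.001]
contact_force: [-1.7, 2.4, 12.7]
width: -0.0003
```

step_arm(moves=[0, 0, 0, 0, 1, 0, 0, 0, 0, 1, 0, 0, 0, 0, 1, 0, 0, 0, 0, 1, 0, 0, 0, 0, 1])

```text
clock: 12.6
position: [0.5311, 0.036, 0.0438]
ee_rot: [-0.0, 0.998, -0.062, 0.001]
contact_force: [-1.6, 2.3, 11.9]
width: 0.0001
```

step_arm(moves=[0, 0, 0, 0, 1, 0, 0, 0, 0, 1, 0, 0, 0, 0, 1, 0, 0, 0, 0, 1, 0, 0, 0, 0, 1])

```text
clock: 13.1
position: [0.5311, 0.036, 0.0438]
ee_rot: [-0.0, 0.998, -0.062, 0.001]
contact_force: [-0.9, 2.5, 12.1]
width: 0.0
```

step_arm(moves=[0, 0, 0, 0, 1, 0, 0, 0, 0, 1, 0, 0, 0, 0, 1, 0, 0, 0, 0, 1, 0, 0, 0, 0, 1])

```text
clock: 13.6
position: [0.531, 0.036, 0.0438]
ee_rot: [-0.0, 0.998, -0.062, 0.001]
contact_force: [-1.3, 2.1, 12.5]
width: 0.0002
```

step_arm(moves=[0, 0, -0.05, 0, 1, 0, 0, -0.14, 0, 1, 0, 0, -0.2, 0, 1, 0, 0, -0.2, 0, 1, 0, 0, -0.2, 0, 1])

```text
clock: 14.1
position: [0.53, 0.0354, 0.1422]
ee_rot: [0.0, 0.998, -0.061, 0.0]
contact_force: [0.3, -0.7, 0.4]
width: 0.0
```

step_arm(moves=[0, 0, 0, 0, 1, 0, 0, 0, 0, 1, 0, 0, 0, 0, 1])

```text
clock: 14.4
position: [0.5295, 0.0358, 0.1409]
ee_rot: [0.0, 0.998, -0.061, -0.001]
contact_force: [-0.3, -0.6, -0.2]
width: -0.0002
```

```bash
python3 -c "
from h import *
c=cam('scene');d=cam('wrist')
to([.530,.0374,.055])
e=cv2.resize(c[0][165:275,230:340],(440,440),interpolation=2);e=np.clip(e*1.6,0,255).astype(np.uint8);b=cv2.resize(d[0][:300,80:380],(350,440),interpolation=2)
cv2.imwrite('pics/s8.png',np.hstack([e,b]))"
```

```text
pos [0.5299 0.0358 0.1414] yaw -7.04 tilt [-1.6e-03  2.0e-04 -1.0e+00] F [ 0.12 -0.35 -0.41] w -0.0002 t 14.5
frac [ 1.000e-04 -3.300e-03  1.728e-01]
```

View pics/s8.png

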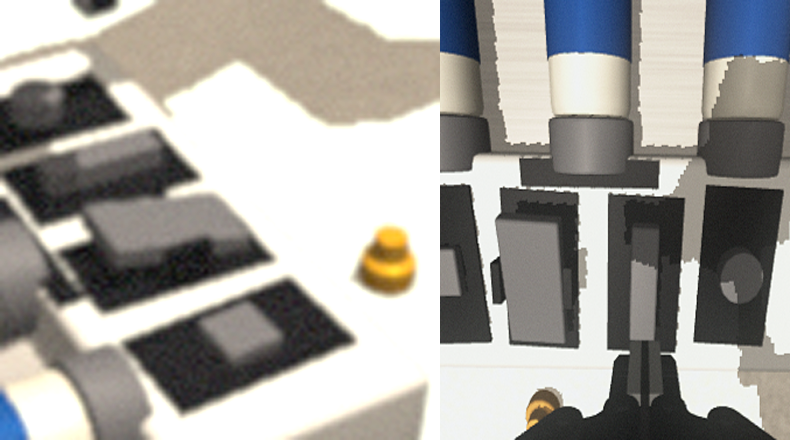

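The rocker is over, the square key is in, the bar key is up again and the round key is untouched. The fitting has not moved in the view, and the arm touches nothing.

```bash
python3 -c "
from h import *
print(job.sign_off())"
```

```text
the job is handed in; nothing more can be done
None
```

The flush sequence was carried out in the required order and handed in at about 14.5 s on the robot clock. The sign-off gives no verdict.

- **Rocker:** I pressed it to its hard stop at about 22 N. The last picture shows its back end standing high and its front end low.
- **Square key:** I pushed it to its stop at about 19 N, with about 7 to 8 mm of travel. It stays down in the last picture.
- **Bar key:** I held it on its stop at about 10 to 12 N for a little over 2 s, then let it up. It is up again in the last picture.
- **Round key and bystanders:** I never went near the round key, and the fitting stands where it was. The mug and spare filter are outside the last crops; I never approached them, and their positions were not re-measured.
- **At hand-in:** The arm was clear of everything, with about 0 N on the wrist.

**Check that disagreed:** the shut fingertips turned out to be about 17 mm behind the reported TCP, not 14 mm ahead as stated. I confirmed this by triangulation and by the contact heights, and worked from the force reading. The light force of tipping the rocker did not show clearly in that reading, so its "on" state rests on the hard stop, the geometry and the pictures.

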